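# Strip the stud fixture: wing nut, spacer, bracket

### The arm

A 6-joint arm with a two-finger parallel gripper is mounted at the origin on the work surface; the furniture and walls round the work are solid. World frame = base frame: x ahead of the robot, y to its left, z up, the work surface at z = 0. Lengths are in m, angles in rad, forces in N, time in s.
With the tool pointing down it reaches from about 0.35 to 1 m from the base axis. Payload 7.1 kg.
Tool frame: the origin (TCP) lies between the finger pads; the fingertips stand 22 mm ahead of it and the grasp point (between the pads) lies 3 mm ahead of it; z points along the fingers, y is the line along which they close (so a half turn about z gives the same grasp; the last joint's range is limited). The gripper opens to 85 mm and grips with 20 to 120 N. Pads are 22 mm wide; open, the fingers measure 114 mm over their backs; the gripper's body (76 mm by 85 mm) begins 54 mm behind the grasp point. The pads swing forward as they close: fully open they stand 13 mm farther back than shut.
Start: joints at [1.317, 0.423, 1.63, -0, 1.089, -0.019], TCP at [0.145, 0.608, 0.253] pointing down, gripper open.
Joint ranges: [-3, 3], [-0.9, 2.11], [0.09, 2.58], [-1.31, 4.45], [0.11, 2.69], [-2.54, 2.54]. Speed limits (rad/s): [2.39, 2.39, 3.01, 3.14, 3.14, 3.14].

### API

Orientations are given as a rotation vector (axis times angle).
In Python, from rig import manip gives the robot as it stands. The module is installed in compiled form; this text tells all that it offers. Calls block until the motion is done:
- manip.move_to(position, orientation): joint-space move of the TCP to a pose.
- manip.servo_line(position, orientation=None, rate=0.15): straight line of the TCP; orientation=None keeps the orientation; rate is the mean speed in m/s.
- manip.set_joints(angles): joint-space move.
- manip.command_gripper(opening, f_grip=None): finger opening in m; f_grip is the grip in N (None keeps the last); returns when the fingers have stopped.
- manip.hold(seconds).
- manip.solve_ik(position, orientation): joint angles nearest the present ones, or None.
- manip.camera(name): name is "side" or "top"; returns a dict with "image" (420x560x3 uint8, red, green, blue), "fx", "fy", "cx", "cy" (pixels), "k1" (the pictures are not rectified: a ray, as slopes to the right and down, at radius r is drawn at 1 + k1 r^2 times it, then the intrinsics apply), "cam_to_world" (4x4, takes a point from camera to world coordinates). Camera axes: x right, y down, z forward; pixel columns grow to the right and rows downward; lengths in m; the calibration is good to about 2 mm. A picture is of the moment at which its call begins. There is no depth.
A pose or a line that the arm cannot do raises manip.IKError and nothing moves.
- manip.sign_off(): hands the job in; it is judged then, once.
Readings, each from a call of its own:
- manip.get_time(): time.
- manip.get_joint_positions(): joint angles.
- manip.get_joint_vel(): joint speeds.
- manip.get_tau(): joint torques, N m.
- manip.get_position(): TCP position.
- manip.get_ee_rot(): TCP orientation.
- manip.get_contact_force(): force on the tool from outside, world axes, zero at the start.
- manip.get_torque(): the same for the moment, N m.
- manip.get_width(): finger opening in m.
- manip.get_grip_force(): force on a finger pad.
Only numpy, scipy, OpenCV 4.12 (cv2) and the standard library are available. Lean on these libraries where they do the work, as an engineer would, in place of code of your own. Each camera call takes 0.05 s, during which the arm holds its last target. There are 200 camera calls.

### The job

Take the yellow bracket off its clamping stud: first turn the red quarter-turn wing nut until its wings line up with the stud's cross pin, lift it off and set it in the blue tray; then set the brass spacer flat beside it in the tray; then lift off the bracket and stand it, base plate down, in the middle of the black pad. Work one piece at a time in that order, set each down without dropping it, and leave the other things on the bench where they are.

Things in the scene. Friction and masses are not known exactly. Their poses are not given: they have to be found in the camera images.
- fixture: Grey clamping fixture, fixed to the bench: base block 134 x 92 x 20 mm; origin on the stud's axis at bench height, z up, x along the base's long side towards the bracket's upright flange. Low guide lips, tops 25.5 mm above the bench, stand 28 to 34 mm to either side (y) of the stud.
- stud_tip (a point): Top of the fixture's upright steel stud, 84 mm above the bench; axes as the fixture's. The cross pin lies along y, 26 mm long, 5 mm wide, 6 mm tall, its centre 4 mm below this point. Neck 11 mm in diameter down to 47 mm above the bench, then a shoulder 24 mm in diameter down to the base top, 20 mm above the bench.
- nut_mid (a point): Centre of the red wing nut's hub, half-way up (12 mm above its underside, 62 mm above the bench at the start); z up, x along the two wings. Hub 38 mm long (x), 30 mm wide (y), 24 mm tall, with flat sides to grip across y; wings 11 mm thick, 76 mm over their ends, rising about 6 mm above the hub. Bore 13 mm, and a slot along x 30 mm long and 9.5 mm wide, right through the hub.
- wing_nut: The red wing nut, about 60 g; origin under its centre, axes as nut_mid. It lies loosely on the spacer, its top 3 mm under the cross pin; it turns freely either way and lifts off only with its wings in line with the pin (nut x along fixture y, within about 0.15 rad). At the start its wings point 0.1 to 0.55 rad anticlockwise of the fixture's x.
- spacer_mid (a point): Centre of the brass spacer ring, half-way up: outside diameter 48 mm, bore 28.4 mm, 24 mm tall, about 80 g; loose round the stud shoulder under the nut, standing on the bracket's base plate, underside 26 mm above the bench.
- spacer: The brass spacer ring; origin at the centre of its underside.
- bracket_flange (a point): Grip point on the yellow angle bracket's upright flange, in the middle of its thickness and width and 12 mm below its top edge (38 mm above the bracket's underside). Flange 8 mm thick (x), 50 mm wide (y). Axes are the bracket's: z up, x from the stud hole to the flange, the hole's axis 60 mm away.
- bracket_plate (a point): Centre of the bracket's flat base plate (89 x 50 x 6 mm), half-way up its thickness; 19.5 mm from the hole's axis and 40.5 mm from the flange's middle, along x. The 29 mm hole sits loosely round the stud shoulder.
- bracket: The yellow angle bracket, about 220 g, 50 mm tall; origin on the hole's axis at its underside, which rests on the fixture base 20 mm above the bench.
- tray_floor (a point): Centre of the floor of the blue hardware tray (220 mm along x, 136 mm along y, rim top 19 mm above the bench, rim walls 4 mm thick, floor 10 mm above the bench; fixed).
- pad_top (a point): Centre of the top of the black rubber pad (190 mm along x, 150 mm along y, 12 mm thick; fixed).
- glue_bottle: White glue bottle with a red nozzle, 43 mm across, 120 mm tall, standing; bystander; origin under its centre.
- sanding_block: Brown sanding block 112 x 64 x 32 mm; bystander; origin under its centre.
- screwdriver: Yellow-handled screwdriver lying behind and to the right of the work, 188 mm long; bystander; origin under its middle.
Things that resemble listed ones, but are neither listed nor needed, are in the scene too. Of the things shaped like the spacer, the brass one is meant.

How it is judged:
On the way, in this order (a step that is already met when the one before it is completed fails the run):
1. the wing nut is turned so that its wings are in line with the cross pin, still on the stud (angle between the x axis of nut_mid and the y axis of stud_tip, either way round below 0.3 rad and horizontal distance between nut_mid and stud_tip below 0.008 m and horizontal distance between spacer_mid and stud_tip below 0.006 m and z of spacer_mid in the frame of stud_tip below -0.042 m and z of bracket_plate in the frame of stud_tip below -0.057 m and horizontal distance between bracket_plate and stud_tip below 0.028 m).
2. the wing nut lies released in the tray, the spacer and bracket still on the stud (x of nut_mid in the frame of tray_floor between -0.095 and 0.095 m and y of nut_mid in the frame of tray_floor between -0.055 and 0.055 m and z of nut_mid in the frame of tray_floor below 0.016 m and angle between nut_mid's own z axis and vertical below 0.15 rad and linear speed of wing_nut below 0.02 m/s and contact force between wing_nut and the fingers below 0.05 N and horizontal distance between spacer_mid and stud_tip below 0.006 m and z of spacer_mid in the frame of stud_tip below -0.042 m and z of bracket_plate in the frame of stud_tip below -0.057 m and horizontal distance between bracket_plate and stud_tip below 0.028 m), for 0.2 s.
3. the spacer lies released in the tray too, the bracket still on the stud (x of nut_mid in the frame of tray_floor between -0.095 and 0.095 m and y of nut_mid in the frame of tray_floor between -0.055 and 0.055 m and z of each of nut_mid, spacer_mid in the frame of tray_floor below 0.016 m and angle between each of nut_mid, spacer_mid's own z axis and vertical below 0.15 rad and linear speed of each of wing_nut, spacer below 0.02 m/s and contact force between each of wing_nut, spacer and the fingers below 0.05 N and x of spacer_mid in the frame of tray_floor between -0.095 and 0.095 m and y of spacer_mid in the frame of tray_floor between -0.055 and 0.055 m and z of bracket_plate in the frame of stud_tip below -0.057 m and horizontal distance between bracket_plate and stud_tip below 0.028 m), for 0.2 s.
At the end, for the whole second after the job is handed in: Nut and spacer lie released, at rest, flat on the tray floor (0.15 rad, 4 mm), centres within 95 mm (long way) and 55 mm (short way) of its centre; the bracket stands released, at rest on its base plate (0.1 rad) on the pad, plate centre within 40 mm of the pad centre (x of nut_mid in the frame of tray_floor between -0.095 and 0.095 m and y of nut_mid in the frame of tray_floor between -0.055 and 0.055 m and z of each of nut_mid, spacer_mid in the frame of tray_floor below 0.016 m and angle between each of nut_mid, spacer_mid's own z axis and vertical below 0.15 rad and linear speed of each of wing_nut, spacer, bracket below 0.02 m/s and contact force between each of wing_nut, spacer, bracket and the fingers below 0.05 N and x of spacer_mid in the frame of tray_floor between -0.095 and 0.095 m and y of spacer_mid in the frame of tray_floor between -0.055 and 0.055 m and horizontal distance between bracket_plate and pad_top below 0.04 m and z of bracket_plate in the frame of pad_top below 0.006 m and angle between bracket_plate's own z axis and vertical below 0.1 rad); the robot touches nothing.
It fails at once if the wing nut falls freely from more than about 4 cm up (dropped or thrown) (contact force between wing_nut and anything else below 0.01 N and height (world z) of nut_mid above 0.05 m and horizontal distance between nut_mid and stud_tip above 0.08 m).
It fails at once if the spacer falls freely from more than about 4 cm up (dropped or thrown) (contact force between spacer and anything else below 0.01 N and height (world z) of spacer_mid above 0.05 m and horizontal distance between spacer_mid and stud_tip above 0.08 m).
It fails at once if the bracket falls freely from more than about 4 cm up (dropped or thrown) (contact force between bracket and anything else below 0.01 N and height (world z) of bracket_plate above 0.05 m and horizontal distance between bracket_plate and stud_tip above 0.08 m).
It fails at once if the glue bottle, sanding block or screwdriver is moved by more than 30 mm (distance of any of glue_bottle, sanding_block, screwdriver from where it was at the start of the episode above 0.03 m).
It also fails if it takes over 72 s, if anything falls off the work surface, if the arm or the gripper's body presses on something with over 40 N, if the wrist force passes 120 N, or if a joint passes its speed limit or range.

## Working session

There is one attempt and no reset: what is moved stays moved. The work goes in short steps, each a Python script; the robot and the scene stay as the last script left them, time stands still between calls to the robot, and variables do not carry over. Pictures are saved under pics/ and viewed, at most 10 in all, crops included, and the job is handed in when it is done.

```bash
mkdir -p pics; python3 - <<'E'
from rig import manip
import cv2,numpy as np,pickle
d={}
for n in("side","top"):
    c=manip.camera(n);d[n]=c;cv2.imwrite(f"pics/{n}0.png",cv2.cvtColor(c["image"],cv2.COLOR_RGB2BGR))
    print(n,c["fx"],c["fy"],c["cx"],c["cy"],c["k1"]);print(np.round(c["cam_to_world"],4))
pickle.dump(d,open("cams.pkl","wb"))
print(manip.get_ee_rot(),manip.get_time(),manip.get_width())
E
```

```text
side 403.4106075730411 403.4106075730411 274.22538237102964 207.92123370809384 -0.05529363195080668
[[ 0.9013 -0.2183  0.3741  0.2097]
 [-0.4331 -0.4358  0.789  -0.7073]
 [-0.0092 -0.8732 -0.4873  0.4911]
 [ 0.      0.      0.      1.    ]]
top 538.0111846455529 538.0111846455529 269.35246095031414 204.14356668801997 -0.21643833967474413
[[-0.006  -0.9889  0.1483  0.3505]
 [-0.9999  0.0072  0.0077 -0.0246]
 [-0.0087 -0.1483 -0.9889  1.3887]
 [ 0.      0.      0.      1.    ]]
[-3.67935707e-01 -3.11983728e+00  2.15087735e-03] 0.1 0.0853437915610033
```

View pics/side0.png

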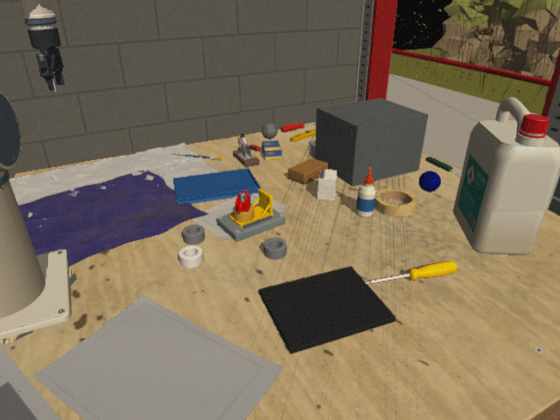

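View pics/top0.png

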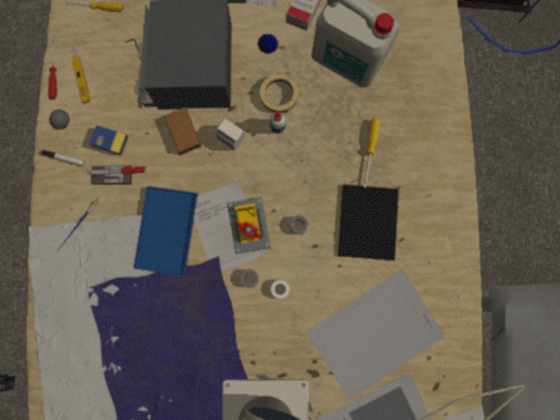

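Side view: the fixture with the red nut is at about (250,212), the tray at (215,185) and the pad at (325,305). Top view: the fixture is at (249,225), the tray at (166,231) and the pad at (369,221).

Could be mistaken:
- **Rings (spacer):** grey at top (299,225) and (249,279), white at (280,289), and the tape roll at (279,93). I want the brass one on the stud under the nut, at side (243,213).
- **Red things (nut):** the clamp tool at top (120,172). I want the one on the fixture at (249,231).

Next is one close crop.

```bash
cat > h.py <<'E'
import numpy as np,cv2
from scipy.optimize import least_squares
from scipy.spatial.transform import Rotation as R
def proj(c,P):
    M=np.linalg.inv(c["cam_to_world"]);p=np.atleast_2d(P)@M[:3,:3].T+M[:3,3]
    s=p[:,:2]/p[:,2:];s=s*(1+c["k1"]*(s**2).sum(1,keepdims=True))
    return s*[c["fx"],c["fy"]]+[c["cx"],c["cy"]]
def ray(c,uv):
    K=np.array([[c["fx"],0,c["cx"]],[0,c["fy"],c["cy"]],[0,0,1]])
    s=cv2.undistortPoints(np.array([[uv]],float),K,np.array([c["k1"],0,0,0]))[0,0]
    d=c["cam_to_world"][:3,:3]@[s[0],s[1],1];return c["cam_to_world"][:3,3],d/np.linalg.norm(d)
def atz(c,uv,z):
    o,d=ray(c,uv);return o+d*(z-o[2])/d[2]
def tri(ca,a,cb,b):
    A=np.zeros((3,3));v=np.zeros(3)
    for c,u in((ca,a),(cb,b)):
        o,d=ray(c,u);Q=np.eye(3)-np.outer(d,d);A+=Q;v+=Q@o
    return np.linalg.solve(A,v)
E
python3 - <<'E'
import pickle,cv2,numpy as np
from h import *
d=pickle.load(open("cams.pkl","rb"))
a=d["top"]["image"][185:265,215:285];b=d["side"]["image"][180:245,210:295]
a=cv2.resize(a,None,fx=5.5,fy=5.5,interpolation=cv2.INTER_CUBIC);b=cv2.resize(b,None,fx=4.7,fy=4.7,interpolation=cv2.INTER_CUBIC)
o=np.zeros((440,800,3),np.uint8);o[:440,:385]=a[:440,:385];o[:b.shape[0],395:395+b.shape[1]]=b
cv2.imwrite("pics/crop0.png",o[...,::-1])
for n,f in (("tray",lambda h:cv2.inRange(h,(95,120,50),(115,255,255))),("pad",lambda h:cv2.inRange(h,(0,0,0),(179,255,45)))):
  q={}
  for k,box in {"tray":{"top":(130,180,200,280),"side":(168,165,265,205)},"pad":{"top":(330,175,410,270),"side":(255,262,400,350)}}[n].items():
    h=cv2.cvtColor(d[k]["image"],cv2.COLOR_RGB2HSV);m=f(h);z=np.zeros_like(m);x0,y0,x1,y1=box;z[y0:y1,x0:x1]=m[y0:y1,x0:x1]
    z=cv2.morphologyEx(z,cv2.MORPH_OPEN,np.ones((3,3)))
    c=max(cv2.findContours(z,0,2)[0],key=cv2.contourArea);hull=cv2.convexHull(c)
    for e in np.linspace(1,20,60):
      p=cv2.approxPolyDP(hull,e,True)
      if len(p)<=4:break
    q[k]=p[:,0];print(n,k,cv2.contourArea(c),p[:,0].tolist())
  T=q["top"];z=0.019 if n=="tray" else .012
  for s in q["side"]:
    # pair with top corner giving nearest rays
    best=min(T,key=lambda t:np.linalg.norm(proj(d["top"],atz(d["side"],s.astype(float),z))[0]-t))
    print(s,best,np.round(tri(d["side"],s.astype(float),d["top"],best.astype(float)),4),np.round(atz(d["top"],best.astype(float),z),4))
E
```

```text
tray top 3961.0 [[147, 188], [196, 194], [184, 275], [135, 267]]
tray side 1909.5 [[256, 192], [178, 203], [174, 179], [247, 169]]
[256 192] [196 194] [0.582  0.1799 0.0047] [0.5839 0.1764 0.019 ]
[178 203] [184 275] [0.3743 0.207  0.008 ] [0.3747 0.205  0.019 ]
[174 179] [135 267] [0.3947 0.3339 0.0176] [0.3945 0.3336 0.019 ]
[247 169] [147 188] [0.6026 0.3069 0.0168] [0.6011 0.3067 0.019 ]
pad top 3736.5 [[344, 185], [396, 189], [393, 258], [339, 255]]
pad side 6680.5 [[392, 321], [288, 349], [260, 290], [351, 268]]
[392 321] [396 189] [ 5.960e-01 -3.489e-01 -2.000e-04] [ 0.5948 -0.3467  0.012 ]
[288 349] [393 258] [ 0.4116 -0.3316  0.0089] [ 0.4142 -0.332   0.012 ]
[260 290] [339 255] [ 0.4241 -0.1916  0.0118] [ 0.4239 -0.1915  0.012 ]
[351 268] [344 185] [ 0.6072 -0.2096  0.0105] [ 0.6061 -0.209   0.012 ]
```

View pics/crop0.png

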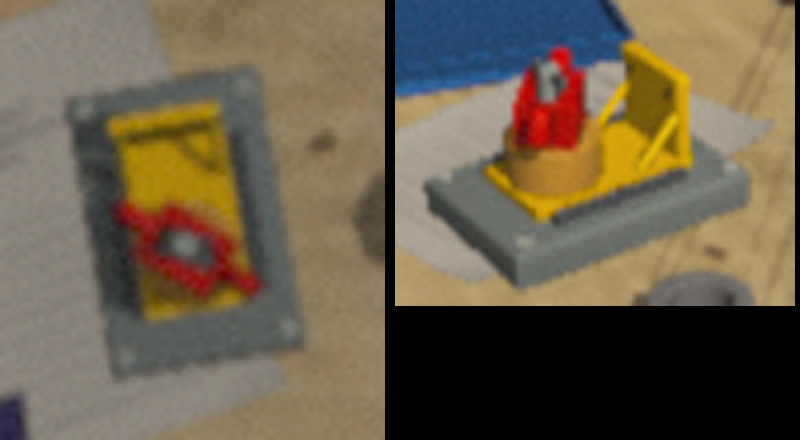

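The crop confirms the choice: red nut on the brass ring and yellow bracket, on the grey fixture, with the stud tip at top (249,229). I'll now fit the poses.

```bash
cat > meas.py <<'E'
import pickle
from h import *
d=pickle.load(open("cams.pkl","rb"));T,S=d["top"],d["side"]
t=lambda u,v:np.array([(u+.5)/5.5-.5+215,(v+.5)/5.5-.5+185]);s=lambda u,v:np.array([(u-395+.5)/4.7-.5+210,(v+.5)/4.7-.5+180])
def rect(a,b,z,cx=0):return lambda p:(np.array([[a,b,0],[a,-b,0],[-a,-b,0],[-a,b,0]])+[cx,0,0])@R.from_euler("z",p[2]).as_matrix().T+[p[0],p[1],z]
def fit(f,ct,cs,p0):
    def r(p):
        P=f(p);return np.concatenate([(proj(c,P[i])[0]-u)*w for c,L,w in((T,ct,1),(S,cs,1)) for i,u in L.items()])
    o=least_squares(r,p0,loss="soft_l1");print(np.round(o.x,4),"res",np.round(r(o.x),1));return o.x
# fixture base top corners; origin of stud not necessarily centre -> fit centre
base=fit(rect(.067,.046,.02),{0:t(68,100),1:t(255,70),2:t(303,345),3:t(118,376)},{1:s(750,176),2:s(518,258),3:s(428,187)},[.5,.05,.15])
print("stud tri",tri(T,t(187,243),S,s(547,72)), "at z.084",atz(T,t(187,243),.084),atz(S,s(547,72),.084))
# bracket flange top edge corners
for a,b in((t(110,125),s(630,45)),(t(220,105),s(688,78))):print("flange top",tri(T,a,S,b),atz(T,a,.07),atz(S,b,.07))
tray=fit(rect(.110,.068,.019),{0:[146.5,187.5],1:[196.5,194],2:[184.5,275.5],3:[134.5,267.5]},{2:[178,200],3:[173.5,179],0:[247.5,168.5]},[.488,.256,-.13])
pad=fit(rect(.095,.075,.012),{0:[343.5,184.5],1:[396.5,188.5],2:[393.5,258.5],3:[338.5,255.5]},{3:[259.5,290],0:[351.5,267.5],2:[288,346],1:[393,318]},[.51,-.27,-.07])
for k,c,b in(("top",T,(215,185,285,265)),("side",S,(225,180,275,225))):
    h=cv2.cvtColor(c["image"],cv2.COLOR_RGB2HSV);m=cv2.inRange(h,(0,150,60),(8,255,255))|cv2.inRange(h,(172,150,60),(179,255,255))
    q=np.argwhere(m[b[1]:b[3],b[0]:b[2]]>0)[:,::-1]+[b[0],b[1]];mu=q.mean(0)
    if k=="top":
        W=np.array([atz(c,x.astype(float),.072)[:2] for x in q]);w,v=np.linalg.eigh(np.cov(W.T));
        print("nut",len(q),W.mean(0),"yaw",np.arctan2(v[1,1],v[0,1])%np.pi,w**.5)
        u=(W-W.mean(0))@v;print("extent",np.ptp(u,axis=0),"mid",W.mean(0)+v@((u.max(0)+u.min(0))/2))
    else:print("side red",mu,atz(c,mu,.066))
E
python3 meas.py
```

```text
[0.5029 0.0398 0.1735] res [-0.5 -0.3  0.6 -1.2  1.2 -0.1 -0.7  0.7  0.5 -0.3 -0.2  1.1 -1.5 -1.4]
stud tri [0.48505708 0.03685463 0.08377019] at z.084 [0.48581707 0.03659832 0.084     ] [0.48407906 0.03655754 0.084     ]
flange top [0.54137677 0.07189713 0.06944947] [0.54093857 0.07198158 0.07      ] [0.54132861 0.07082881 0.07      ]
flange top [0.5497509  0.02210571 0.07212267] [0.54969627 0.02232201 0.07      ] [0.55188458 0.02574632 0.07      ]
[ 0.4903  0.2552 -0.129 ] res [-0.1 -2.2  0.6 -2.6  0.7  0.4 -0.7  1.3 -0.5  0.1 -1.5 -0.5  0.6 -0.7]
[ 0.5093 -0.2702 -0.1056] res [-0.8 -1.6  2.5  0.1  0.7  2.3 -1.8 -0.  -1.7 -1.8 -0.2 -1.8  0.1  3.8
  3.  -0.2]
nut 167 [0.48391114 0.03809153] yaw 1.0388115774833198 [0.00824989 0.01797868]
extent [0.02929198 0.07077999] mid [0.48408507 0.03744943]
side red [242.59330144 202.89952153] [0.48324128 0.03291075 0.066     ]
```

```bash
cat >> h.py <<'E'
from rig import manip
STUD=np.array([.4848,.037]);FY=.168;TRAY=(.4903,.2552,-.129);PAD=(.5093,-.2702,-.09)
def down(a):return (R.from_euler("z",a)*R.from_euler("x",np.pi)).as_rotvec()
def yaw():
    x=R.from_rotvec(manip.get_ee_rot()).as_matrix()[:,0];return np.arctan2(x[1],x[0])
def stat(m=""):
    print(m,"t%.1f"%manip.get_time(),"p",np.round(manip.get_position(),4),"yaw %.3f"%yaw(),"F",np.round(manip.get_contact_force(),1),"M",np.round(manip.get_torque(),2),"w %.4f g %.0f"%(manip.get_width(),manip.get_grip_force()))
E
python3 - <<'E'
from h import *
stat()
for a in(1.04,1.739,1.04-np.pi,1.739-np.pi):print(a,[None if q is None else np.round(q,2) for q in[manip.solve_ik([*STUD,.15],down(a))]])
a=1.04
manip.command_gripper(.05,25)
manip.move_to([*STUD,.16],down(a));stat()
manip.servo_line([*STUD,.10],down(a));stat()
manip.servo_line([*STUD,.077],down(a),rate=.05);stat()
c=manip.camera("side");t=manip.camera("top")
A=cv2.resize(c["image"][140:240,190:300],None,fx=4,fy=4,interpolation=2);B=cv2.resize(t["image"][170:270,205:295],None,fx=4,fy=4,interpolation=2)
cv2.imwrite("pics/near.png",np.hstack([A,B])[...,::-1])
E
```

```text
t0.1 p [0.1453 0.6074 0.2526] yaw 2.907 F [-1.   0.4  0.3] M [-0.    0.01  0.07] w 0.0853 g 0
1.04 [array([ 0.05,  0.38,  2.  , -0.  ,  0.76,  0.58])]
1.739 [array([ 0.05,  0.38,  2.  , -0.  ,  0.76, -0.12])]
-2.101592653589793 [None]
-1.402592653589793 [None]
 t2.9 p [0.485  0.0376 0.1601] yaw 1.041 F [ 0.9  0.3 -0.2] M [-0.   -0.02 -0.1 ] w 0.0499 g 0
 t3.5 p [0.4849 0.0373 0.1001] yaw 1.041 F [ 0.5 -0.8  0.5] M [ 0.   -0.04 -0.  ] w 0.0501 g 0
 t4.1 p [0.4847 0.037  0.0768] yaw 1.040 F [0.3 0.8 0.3] M [0.   0.04 0.02] w 0.0499 g 0
```

View pics/near.png

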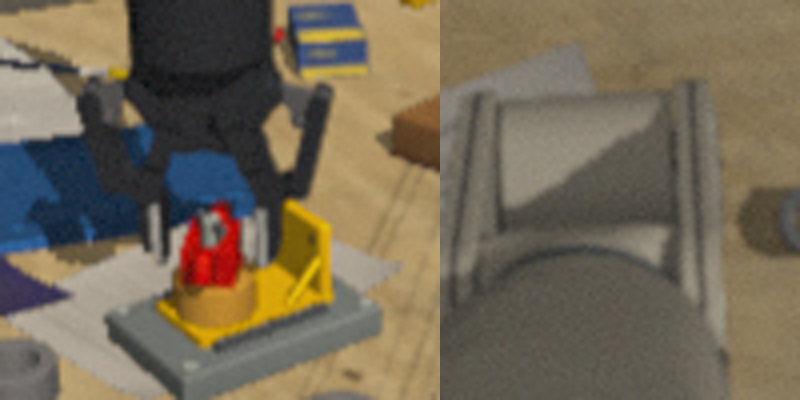

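The fingers straddle the red hub at crop (162,260) and (268,262), symmetrically and clear of the flange and the spacer. Closing now.

```bash
python3 - <<'E'
from h import *
a=1.04
manip.servo_line([*STUD,.075],down(a),rate=.05)
manip.command_gripper(.0,25);stat("closed")
for b in(1.25,1.5,1.739):
    manip.servo_line([*STUD,.0755],down(b),rate=.02);stat()
c=manip.camera("side");cv2.imwrite("pics/turned.png",cv2.resize(c["image"][150:240,200:300],None,fx=6,fy=6,interpolation=2)[...,::-1])
E
```

```text
closed t4.7 p [0.4849 0.037  0.0752] yaw 1.040 F [-0.1 -0.8  2. ] M [-0.01  0.02 -0.08] w 0.0297 g 25
 t5.1 p [0.4847 0.037  0.0754] yaw 1.247 F [ 0.2  0.5 -1.5] M [-0.02 -0.02  0.03] w 0.0296 g 25
 t5.5 p [0.4848 0.037  0.0755] yaw 1.495 F [ 0.2 -0.2 -1.1] M [ 0.01 -0.05  0.01] w 0.0296 g 25
 t5.9 p [0.4848 0.037  0.0755] yaw 1.734 F [ 0.4  0.1 -0.9] M [ 0.01  0.03 -0.05] w 0.0291 g 25
```

View pics/turned.png

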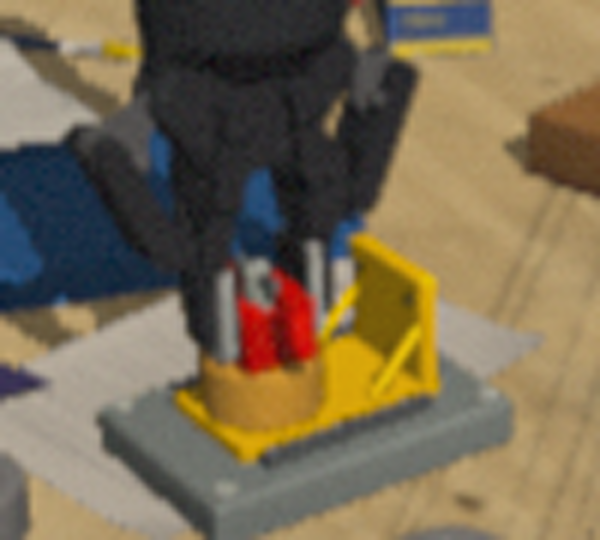

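The wings now run along the fixture's y, with the near wing at crop (290,320) and the stud tip at (260,275). The width of 29.6 mm shows a flush grip. I'll lift, watching the force.

```bash
python3 - <<'E'
from h import *
b=1.739
manip.hold(.1)
for z in(.0775,.0795,.082,.087,.095,.105):
    manip.servo_line([*STUD,z],down(b),rate=.05);stat()
    if manip.get_contact_force()[2]<-6:print("JAM");break
c=manip.camera("side");cv2.imwrite("pics/lift.png",cv2.resize(c["image"][130:240,190:300],None,fx=5,fy=5,interpolation=2)[...,::-1])
E
```

```text
t6.3 p [0.4849 0.037  0.0777] yaw 1.738 F [-0.4 -0.4 -0.5] M [ 0.04  0.02 -0.03] w 0.0297 g 25
 t6.5 p [0.4848 0.037  0.0797] yaw 1.739 F [ 0.7  0.2 -0.5] M [0.02 0.03 0.01] w 0.0291 g 25
 t6.8 p [0.4848 0.037  0.0821] yaw 1.739 F [-0.7  0.3 -0.5] M [0.02 0.04 0.05] w 0.0298 g 25
 t7.0 p [0.4849 0.037  0.0873] yaw 1.739 F [-0.1  0.8 -0.1] M [0.03 0.04 0.03] w 0.0295 g 25
 t7.3 p [0.4847 0.037  0.0954] yaw 1.739 F [-0.2 -0.4 -1.3] M [0.01 0.03 0.05] w 0.0296 g 25
 t7.7 p [0.4847 0.037  0.1053] yaw 1.739 F [ 0.1  0.6 -0.4] M [ 0.   -0.03 -0.  ] w 0.0294 g 25
```

View pics/lift.png

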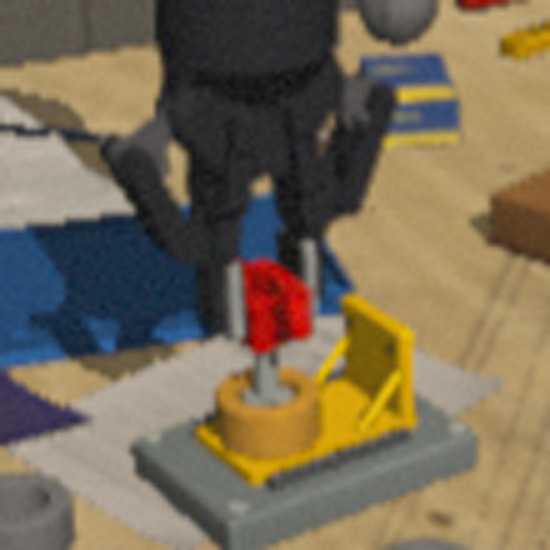

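The nut is off, and the spacer and bracket are still seated. Now to the tray.

```bash
cat >> h.py <<'E'
def at(o,dx,dy=0):
    c,s=np.cos(o[2]),np.sin(o[2]);return np.array([o[0]+c*dx-s*dy,o[1]+s*dx+c*dy])
def lower(xy,b,z0,z1,thr=3,step=.001):
    f0=np.mean([manip.get_contact_force()[2] for _ in range(1)])
    manip.hold(.1)
    for z in np.arange(z0,z1-1e-6,-step):
        manip.servo_line([*xy,z],down(b),rate=.03)
        if np.median([manip.get_contact_force()[2],(manip.hold(.02),manip.get_contact_force()[2])[1]])>thr:break
    stat("lowered")
E
python3 - <<'E'
from h import *
b=TRAY[2]+np.pi/2;xy=at(TRAY,-.05);print(xy)
manip.servo_line([*STUD,.16],down(1.739))
manip.move_to([*xy,.15],down(b));stat()
manip.servo_line([*xy,.045],down(b),rate=.12);stat()
lower(xy,b,.040,.034,2.5)
manip.command_gripper(.045);stat("open")
p=manip.get_position()
manip.servo_line([*xy,.09],down(b),rate=.1);stat()
manip.servo_line([*xy,.17],down(b),rate=.2)
manip.move_to([*STUD,.17],down(FY));stat()
E
```

```text
[0.44071545 0.26163213]
 t9.2 p [0.4404 0.261  0.1492] yaw 1.443 F [ 0.3  0.3 -0.7] M [ 0.    0.02 -0.01] w 0.0295 g 25
 t10.2 p [0.4412 0.2617 0.0455] yaw 1.442 F [-0.7  0.1 -0.7] M [-0.03 -0.03 -0.01] w 0.0296 g 25
lowered t12.0 p [0.4408 0.2617 0.0352] yaw 1.442 F [ 0.1 -0.8  3.7] M [-0.06  0.07  0.  ] w 0.0295 g 26
open t12.3 p [0.4407 0.2616 0.0349] yaw 1.442 F [-0.1  0.8  0.3] M [ 0.03 -0.04  0.03] w 0.0451 g 0
 t13.0 p [0.4406 0.2615 0.0899] yaw 1.442 F [-0.5 -0.5  0.6] M [-0.    0.02  0.04] w 0.0454 g 0
 t14.4 p [0.4843 0.0373 0.1691] yaw 0.170 F [0.  0.3 0. ] M [0.05 0.06 0.  ] w 0.0453 g 0
```

```bash
python3 - <<'E'
from h import *
c=manip.camera("side");t=manip.camera("top")
A=cv2.resize(c["image"][160:240,165:295],None,fx=4,fy=4,interpolation=2);B=cv2.resize(t["image"][180:280,130:200],None,fx=3.2,fy=3.2,interpolation=2)
cv2.imwrite("pics/tray1.png",np.hstack([A,B])[...,::-1])
manip.command_gripper(.062,30)
manip.servo_line([*STUD,.09],down(FY),rate=.12)
manip.servo_line([*STUD,.051],down(FY),rate=.05);stat("at spacer")
manip.command_gripper(.0,30);stat("closed")
E
```

```text
at spacer t16.6 p [0.4849 0.037  0.0511] yaw 0.168 F [-1.  -1.1 -0. ] M [ 0.06 -0.01  0.  ] w 0.0620 g 0
closed t16.9 p [0.4851 0.037  0.0516] yaw 0.168 F [-0.7 -0.7  6.4] M [0.04 0.14 0.05] w 0.0478 g 30
```

View pics/tray1.png

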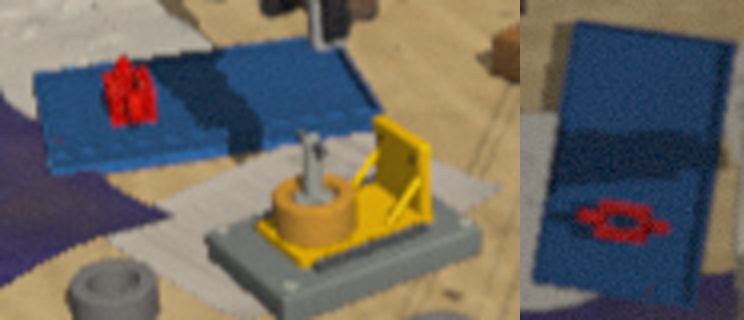

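The nut lies flat in the tray at top-crop (622,222). The spacer is gripped at 47.8 mm, so I'll lift it and carry it over.

```bash
python3 - <<'E'
from h import *
for z in(.055,.065,.08,.115,.16):
    manip.servo_line([*STUD,z],down(FY),rate=.05 if z<.1 else .12);stat()
    if manip.get_contact_force()[2]<-8:print("JAM");raise SystemExit
b=TRAY[2];xy=at(TRAY,.045)
manip.move_to([*xy,.15],down(b))
manip.servo_line([*xy,.045],down(b),rate=.12);stat()
lower(xy,b,.041,.0345,2.5)
manip.command_gripper(.062);stat("open")
manip.servo_line([*xy,.09],down(b),rate=.1);stat()
manip.servo_line([*xy,.17],down(b),rate=.2)
fl=at((*STUD,FY),.06);print(fl)
manip.command_gripper(.035)
manip.move_to([*fl,.15],down(FY+np.pi/2));stat()
c=manip.camera("side");t=manip.camera("top")
A=cv2.resize(c["image"][130:240,165:295],None,fx=4,fy=4,interpolation=2);B=cv2.resize(t["image"][180:290,130:200],None,fx=4,fy=4,interpolation=2)
cv2.imwrite("pics/tray2.png",np.hstack([A,B])[...,::-1])
E
```

```text
t17.1 p [0.485  0.037  0.0553] yaw 0.168 F [-0.4  0.2 -1.2] M [-0.05  0.02 -0.01] w 0.0471 g 31
 t17.5 p [0.4851 0.037  0.0654] yaw 0.168 F [-0.6 -0.7 -0.6] M [-0.01  0.02 -0.03] w 0.0475 g 31
 t17.9 p [0.485  0.0371 0.0804] yaw 0.168 F [-0.9  0.8 -0.3] M [ 0.22 -0.01  0.07] w 0.0471 g 32
 t18.4 p [0.485  0.0369 0.1151] yaw 0.168 F [ 0.3  0.2 -0.8] M [ 0.01 -0.01  0.03] w 0.0474 g 32
 t18.9 p [0.4845 0.037  0.1595] yaw 0.168 F [ 0.5 -0.1 -1.1] M [-0.05  0.02 -0.07] w 0.0471 g 32
 t20.8 p [0.5355 0.2496 0.0456] yaw -0.129 F [ 0.6  0.8 -0.2] M [ 0.   -0.    0.02] w 0.0473 g 32
lowered t22.8 p [0.535  0.2495 0.0356] yaw -0.129 F [-2.2 -0.6  5. ] M [-0.13  0.29  0.01] w 0.0473 g 32
open t23.1 p [0.535  0.2494 0.035 ] yaw -0.129 F [-0.8  0.3 -0.2] M [ 0.03 -0.07 -0.05] w 0.0617 g 0
 t23.8 p [0.5347 0.2493 0.09  ] yaw -0.129 F [-0.1 -0.2 -0.2] M [0.02 0.01 0.02] w 0.0621 g 0
[0.54395527 0.04703265]
 t26.6 p [0.544  0.0472 0.15  ] yaw 1.738 F [-0.6 -1.   0.1] M [-0.03 -0.   -0.01] w 0.0349 g 0
```

View pics/tray2.png

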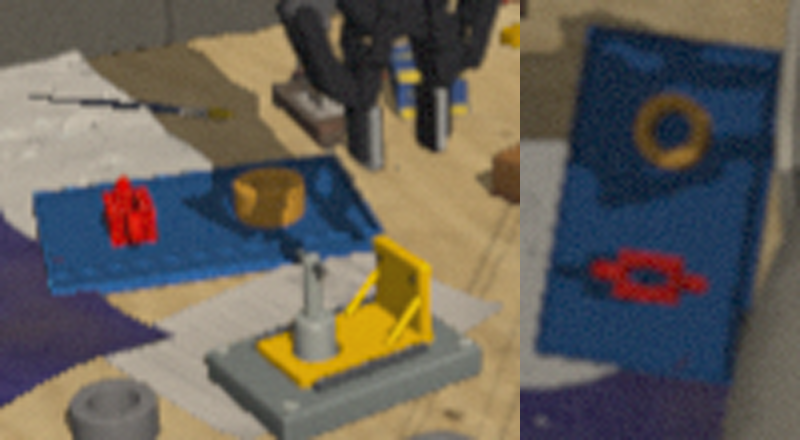

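Spacer and nut lie flat in the tray, at crop (672,130) and (650,275). Only the bracket is left on the stud. I'll grip its flange.

```bash
python3 - <<'E'
from h import *
b=FY+np.pi/2;fl=at((*STUD,FY),.06)
manip.servo_line([*fl,.085],down(b),rate=.12);stat()
manip.servo_line([*fl,.061],down(b),rate=.05);stat()
manip.command_gripper(0,60);stat("closed")
manip.hold(.1)
for z in(.064,.07,.085,.11,.15):
    manip.servo_line([*fl,z],down(b),rate=.05 if z<.12 else .1);stat()
    if manip.get_contact_force()[2]<-10:print("JAM");raise SystemExit
c=manip.camera("side")
cv2.imwrite("pics/br.png",cv2.resize(c["image"][120:240,190:310],None,fx=4,fy=4,interpolation=2)[...,::-1])
E
```

```text
t27.4 p [0.5442 0.0471 0.0852] yaw 1.739 F [0.7 0.1 0.6] M [-0.06  0.01 -0.  ] w 0.0347 g 0
 t28.0 p [0.5439 0.047  0.0608] yaw 1.739 F [0.1 0.4 0.8] M [ 0.03  0.08 -0.05] w 0.0349 g 0
closed t28.4 p [0.5443 0.0471 0.0614] yaw 1.739 F [-0.1  0.3  3.4] M [ 0.02  0.03 -0.01] w 0.0072 g 59
 t28.8 p [0.5438 0.047  0.0639] yaw 1.739 F [ 0.7  0.3 -2.2] M [-0.03 -0.05 -0.05] w 0.0071 g 58
 t29.0 p [0.5442 0.047  0.0703] yaw 1.739 F [ 0.   0.2 -2.4] M [ 0.03 -0.03 -0.09] w 0.0068 g 58
 t29.5 p [0.5442 0.0471 0.0855] yaw 1.739 F [-0.4 -0.3 -2. ] M [-0.02 -0.01 -0.04] w 0.0071 g 58
 t30.1 p [0.544  0.047  0.1102] yaw 1.739 F [ 0.  -0.6 -1.7] M [-0.02 -0.02 -0.01] w 0.0071 g 58
 t30.7 p [0.5438 0.047  0.15  ] yaw 1.739 F [-0.6 -0.3 -3. ] M [ 0.    0.02 -0.04] w 0.0070 g 58
```

View pics/br.png

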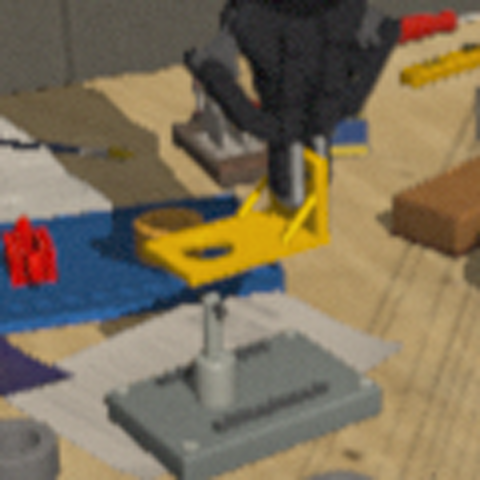

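The bracket is level and clear of the stud, its plate at crop (235,245). Now to the pad.

```bash
python3 - <<'E'
from h import *
b=FY+np.pi/2;t=at((PAD[0],PAD[1],FY),.0405);print(t)
manip.servo_line([*t,.15],down(b),rate=.15);stat()
manip.servo_line([*t,.065],down(b),rate=.1);stat()
lower(t,b,.060,.050,3)
manip.command_gripper(.03);stat("open")
manip.servo_line([*t,.11],down(b),rate=.08)
manip.servo_line([*t,.2],down(b),rate=.2)
manip.set_joints([.6,.3,1.5,0,1.3,0]) if False else manip.move_to([.45,.0,.28],down(b));stat()
manip.hold(.3)
c=manip.camera("side");q=manip.camera("top")
A=cv2.resize(c["image"][150:355,165:400],None,fx=2,fy=2,interpolation=2);B=cv2.resize(q["image"][170:275,330:410],None,fx=3.905,fy=3.905,interpolation=2)
cv2.imwrite("pics/end.png",np.hstack([A,B[:410]])[...,::-1])
E
```

```text
[ 0.54922981 -0.26342796]
 t32.9 p [ 0.5492 -0.2628  0.15  ] yaw 1.739 F [-0.   0.3 -2.4] M [ 0.04 -0.05 -0.03] w 0.0071 g 58
 t33.9 p [ 0.5497 -0.2637  0.0655] yaw 1.739 F [ 0.8  0.3 -2.6] M [ 0.05 -0.08  0.04] w 0.0068 g 58
lowered t36.2 p [ 0.5494 -0.2635  0.0534] yaw 1.739 F [-1.   0.4  3.7] M [ 0.2   0.14 -0.02] w 0.0071 g 59
open t36.6 p [ 0.5492 -0.2635  0.0529] yaw 1.739 F [-0.8 -0.6  0.9] M [ 0.04  0.05 -0.06] w 0.0300 g 0
 t39.2 p [ 0.4505 -0.0005  0.2796] yaw 1.738 F [-0.4 -0.9 -0.6] M [-0.02 -0.03 -0.03] w 0.0299 g 0
```

View pics/end.png

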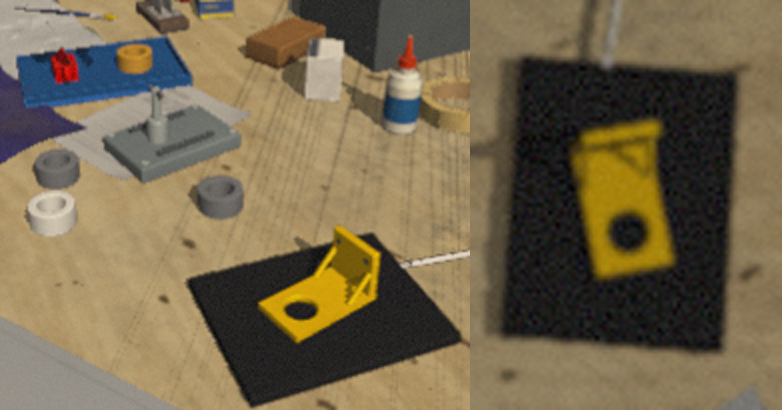

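The bracket stands flat in the middle of the pad, its plate at top-crop (625,205). The nut and spacer are in the tray and the bystanders haven't moved.

```bash
python3 -c "
from rig import manip
print(manip.sign_off())"
```

```text
the job is handed in; nothing more can be done
None
```

The job is handed in: the wing nut and spacer lie flat in the blue tray and the bracket stands released in the middle of the black pad, all by about 39 s of robot time; no verdict came back at hand-in.

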